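# Set a level sensor 5 mm off a reagent bottle on a leadscrew slide with play

## Robot

A 7-joint arm with a two-finger parallel gripper is mounted at the origin on a cart in front of the work surface, level with it; the furniture and walls round the work are solid. World frame = base frame: x ahead of the robot, y to its left, z up, the work surface at z = 0. Lengths are in mm, angles in rad, forces in N, time in s.
With the tool pointing down it reaches from about 425 to 1025 mm from the base axis. Payload 9.4 kg.
Tool frame: the origin (TCP) lies midway between the tips of the shut fingers; the grasp point (between the pads) lies 19 mm behind it; z points along the fingers, y is the line along which they close (so a half turn about z gives the same grasp; the last joint's range is limited). The gripper opens to 93 mm and grips with 3 to 60 N. Pads are 15 mm wide; open, the fingers measure 128 mm over their backs; the gripper's body (75 mm by 188 mm) begins 65 mm behind the grasp point.
Start: joints at [1.109, 0.599, -0.003, 1.599, 0.002, 0.943, -0.08], TCP at [272.136, -671.987, 218.618] pointing down, gripper open.
Joint ranges: [-2.57, 2.57], [-0.35, 1.97], [-1.29, 1.29], [0.11, 2.56], [-1.05, 4.19], [0.11, 1.86], [-2.63, 2.63]. Speed limits (rad/s): [2.22, 2.22, 3.01, 3.01, 3.14, 3.14, 3.14].

## Interface

Orientations are given as a unit quaternion [x, y, z, w].
In Python, from rig import bot gives the robot as it stands.
- The arm moves only by the tool servo_tool, never from a script. Its argument "plan" is a list of rows, each an object with "jaw": the closure in counts, from 0 (fully open) to 255 (shut); "dp": the shift along the tool's x, y, z in m, a list of three; "twist": the turn about the tool's z in rad. In form: [{"jaw": jaw, "dp": [dx, dy, dz], "twist": twist}, ...]. A call has 1 to 12 rows; each row shifts and turns the commanded pose from where the row before left it, along the tool's axes as they then stand; what a row does not reach is not made up. A row lasts 1/10 s, in which the tool goes at most 50 mm and 8.59 degrees, less where a joint would pass 70% of its speed; a pose out of reach is approached as far as the arm can. A call is refused whole if a number of a shift passes 0.05 or a number of a turn 0.15, either way. A call with a gripper value outside its range is refused whole. The fingers move at their own pace and stop on an object; the grip force is fixed at half the most. Time passes only in rows, so rows that do not move let the fingers close. It gives the time, the measured TCP pose, the force, the opening and the grip force at its end, in the units of the state.
- bot.get_state(): the state, without advancing time (a new reading comes with each control period).
- bot.camera(name): name is "scene" or "top" or "wrist"; returns a dict with "img" (480x640x3 uint8, red, green, blue), "fov_y" (degrees; the focal length in pixels is half the picture's height over the tangent of half this angle, whatever the lens; pixels are square), "cx", "cy" (the principal point, pixels), "k1" (the pictures are not rectified: a ray, as slopes to the right and down, at radius r is drawn at 1 + k1 r^2 times it, then the intrinsics apply), "R" (3x3) and "t" (3): a world point X has camera coordinates R X + t; the wrist camera has in their place "hand_eye" (4x4, takes a point from camera to tool coordinates, whose origin is the TCP and whose axes are the flange's). Camera axes: x right, y down, z forward; pixel columns grow to the right and rows downward; lengths in mm; the calibration is good to about 2 mm. A picture is of the moment at which its call begins: read the wrist's pose just before it. There is no depth.
- bot.hand_in(): hands the job in; it is judged then, once.
Trained networks look in a picture, given as the dict that the camera call returned (one of the last four; its "shot" number tells which), for a name from the list of things; names that differ only in an ending like _2 or _b are one class to them, and where a whole thing is asked for, a point or a joint stands for the part that bears it (a point fixed in the world has none). Each returns a list of dicts, best first, with "score" (0 to 1); they miss things now and then, are a little off and sometimes report something else, mostly with a low value. They report only what shows in the picture. A call takes as long as a camera call. They do not tell look-alikes from the thing itself.
- bot.masks_of(picture, thing): "mask" (480x640 bool, what is visible of it) and "uv" ([column, row] in pixels, amid what is visible of it).
The state is a dict: "clock": time; "joint_pos": joint angles; "dq": joint speeds; "joint_efforts": joint torques, N m; "ee_pos": TCP position; "eef_rot": TCP orientation; "contact_force": force on the tool from outside, world axes, zero at the start; "ft_torque": the same for the moment, N m; "opening": opening from 0.0 (shut) to 1.0 (fully open); "finger_force": force on a finger pad.
Only numpy, scipy, OpenCV 4.12 (cv2) and the standard library are available. Lean on these libraries where they do the work, as an engineer would, in place of code of your own. Each camera call takes 0.05 s, during which the arm holds its last target. There are 200 camera calls.

## Task

Using only the crank of the hand-wound slide, set its blue-faced level sensor 5 mm off the side of the orange-capped bottle: wind it in by feel until you clearly feel it touch the bottle, but gently so as not to dent it, and take that as zero. Then wind it back well past the setting, to 9 mm or more, and come forward again to the 5 mm gap without going past it, so that the play of the worn screw ends up taken out in the forward direction. Let go, and leave the bottle in its nest and the things round about undisturbed.

Things in the scene. Friction and masses are not known exactly. Their poses are not given: they have to be found in the camera images.
- slide_unit: Hand-wound sensor slide, fixed to the bench: aluminium plate 100 x 346 mm, top 14 mm up. Origin on the bench under the plate; +y is the slide axis, from the handwheel to the bottle; z up. At y = -135 mm a grey bevel box (64 x 66 mm, top 72 mm up) carries the handwheel, axis vertical. A horizontal leadscrew drives the sensor carriage along y: 20 mm per turn of the screw (3.18 mm per rad).
- wheel_axis (a point): Point on the handwheel's vertical axis, 118 mm above the bench. Handwheel: black disc, 88 mm in diameter, top face 92.5 mm up. Clockwise seen from above drives the sensor towards the bottle, anticlockwise draws it back; about 0.6 rad of free play at each change of direction, almost without resistance, before the carriage follows. It stays where it is left and has travel for 1.5 turns back.
- handle_grip (a point): Centre of the crank handle: red, upright, round, 14.4 mm in diameter, free to revolve on its pin, 32 mm from the wheel's axis, from 93.5 to 127.5 mm above the bench, this point at 118 mm. Grip it from above and carry it round the axis; it needs about 0.4 N along the circle while the carriage moves. With the sensor against the bottle, each 1 N more means about 10 N more on the bottle.
- handwheel (a joint): Where the handwheel stands in its free play on the screw, rad: +0.3 = play taken up forward (it drives the sensor towards the bottle), -0.3 = taken up backward (it draws the sensor away), between = loose. It is not the angle of the wheel.
- sensor_carriage: Black carriage, 80 x 46 x 28 mm, on two guide rods, carrying a horizontal barrel sensor 18 mm in diameter that points along the slide to the bottle. Origin at bench height below its middle; axes as the slide's.
- sensor_face (a point): Centre of the flat blue sensing face, 17 mm in diameter, at the sensor's end that points to the bottle, 68 mm above the bench, 73 mm from the carriage's origin along +y.
- diluent_bottle: White plastic bottle, orange cap, 54 mm in diameter up to 97 mm of its height (131 mm in all), loose, standing in the nest on the line of the sensor. Origin at the centre of its underside, 20 mm above the bench. The gap is the horizontal distance from sensor_face to this origin less 27 mm; they touch at 0. 3 to 15 mm at the start. A touch of 4 to 10 N is good; over 18 N dents the wall.
- bottle_nest: White nest bolted to the slide's plate: a 6 mm floor plate and a V of two 70 mm high walls, open towards the sensor, that backs the bottle. Origin on the plate (14 mm up) under the bottle's place; axes as the slide's.
- amber_bottle: Bystander: brown bottle with black cap, 64 mm in diameter, 132 mm high, loose.
- stain_bottle: Bystander: small white bottle with red cap, 37 mm in diameter, 82 mm high, loose.
- petri_dish: Bystander: lidded petri dish, 62 mm in diameter, 15 mm high, loose.
- timer: Bystander: white bench timer, 56 x 66 x 18 mm, loose.
Not all that is in view belongs to the job. Leave any red look-alike of the diluent_bottle alone.

How it is judged (in metres and radians):
On the way, in this order (a step that is already met when the one before it is completed fails the run):
1. the sensor face touches the bottle (over 3 N) (contact force between sensor_carriage and diluent_bottle above 3 N), for 0.2 s.
2. the sensor is wound back to a gap of over 8 mm (horizontal distance between sensor_face and diluent_bottle above 0.035 m), for 0.1 s.
At the end, for the whole second after the job is handed in: The sensor face stands 5 mm (within 0.8 mm) off the bottle with the screw's play taken up forward (handwheel joint over 0.15 of 0.3), nothing moving, the bottle upright and in its place in the nest (within 3 mm) (horizontal distance between sensor_face and diluent_bottle between 0.0312 and 0.0328 m and value of joint handwheel above 0.15 rad and horizontal distance between diluent_bottle and bottle_nest below 0.003 m and angle between diluent_bottle's own z axis and vertical below 0.05 rad and linear speed of sensor_carriage below 0.003 m/s); the robot touches nothing.
It fails at once if the sensor presses the bottle with over 18 N (contact force between sensor_carriage and diluent_bottle above 18 N).
It fails at once if the bottle is shoved (moved over 4 mm) or tipped (distance of diluent_bottle from where it was at the start of the episode above 0.004 m or angle between diluent_bottle's own z axis and vertical above 0.1 rad).
It fails at once if the carriage or the bottle is pushed directly by the robot instead of wound with the crank (contact force between any of the fingers, the arm and sensor_carriage above 2 N or contact force between any of the fingers, the arm and diluent_bottle above 2 N).
It fails at once if a bystander is moved by over 15 mm (distance of any of amber_bottle, stain_bottle, petri_dish, timer from where it was at the start of the episode above 0.015 m).
It also fails if it takes over 72 s, if anything falls off the work surface, if the arm or the gripper's body presses on something with over 40 N, if the wrist force passes 120 N, or if a joint passes its speed limit or range.

## Working session

There is one attempt and no reset: what is moved stays moved. The work goes in short steps, Python scripts to look and compute and a tool call to move; the robot and the scene stay as the last step left them, time stands still between calls to the robot, and variables do not carry over. Pictures are saved under pics/ and viewed, at most 10 in all, crops included, and the job is handed in when it is done.

Besides the shell and the picture viewer there is one more tool, called after ">>>" as name(argument=value, ...) on one line, values as JSON. servo_tool: Moves the arm, as the interface text tells. Its arguments: {"type":"object","properties":{"plan":{"type":"array","items":{"type":"object","properties":{"jaw":{"type":"number"},"dp":{"type":"array","items":{"type":"number"}},"twist":{"type":"number"}}}}},"required":["plan"]}

```bash
mkdir -p pics; ls; cat > h.py <<'E'
import numpy as np, cv2
from rig import bot
from scipy.spatial.transform import Rotation as Ro
def ray(c,uv,st=None):
    f=c["img"].shape[0]/2/np.tan(np.radians(c["fov_y"])/2)
    d=np.array([(uv[0]-c["cx"])/f,(uv[1]-c["cy"])/f]); s=d.copy()
    for _ in range(30): s=d/(1+c["k1"]*(s@s))
    v=np.array([s[0],s[1],1.])
    if "R" in c and c["R"] is not None:
        R=np.array(c["R"]);return -R.T@np.array(c["t"]),R.T@v
    H=np.array(c["hand_eye"]);Q=Ro.from_quat(st["eef_rot"]).as_matrix()
    return Q@H[:3,3]+np.array(st["ee_pos"]),Q@(H[:3,:3]@v)
def atz(c,uv,z,st=None):
    o,d=ray(c,uv,st);return o+d*(z-o[2])/d[2]
def save(c,n): cv2.imwrite(f"pics/{n}.png",c["img"][:,:,::-1])
E
python3 - <<'E'
from h import *
print(bot.get_state())
for n in ("scene","top"):
    c=bot.camera(n); save(c,n)
    for t in ("handle_grip","diluent_bottle","sensor_carriage","slide_unit"):
        for r in bot.masks_of(c,t)[:3]:
            m=r["mask"];ys,xs=np.nonzero(m)
            print(n,t,round(r["score"],2),np.round(r["uv"]),m.sum(),xs.min(),xs.max(),ys.min(),ys.max(),np.round(atz(c,r["uv"],118)))
E
```

```text
pics
{'clock': 0.0, 'joint_pos': array([ 1.109312  ,  0.60011662, -0.00256946,  1.60010632,  0.00179626,
        0.94290097, -0.07978611]), 'dq': array([-5.93340965e-04,  7.23408487e-04,  1.34784098e-03, -7.75918147e-04,
        7.11643685e-05,  1.71853338e-03,  1.93583409e-03]), 'joint_efforts': array([ 4.14105061e-04, -7.65046978e+01,  1.49814025e+00, -2.52341115e+01,
       -5.22994506e-02,  1.70158275e-02,  1.87136916e-04]), 'ee_pos': array([ 271.95612677, -671.54419583,  217.77414799]), 'eef_rot': array([ 9.81540579e-01,  1.91252468e-01, -2.06012403e-04, -7.36191168e-04]), 'contact_force': array([-0.06445063,  0.61837804,  0.55177951]), 'ft_torque': array([-0.04830306, -0.02001442, -0.00423033]), 'finger_force': 0.0, 'opening': 0.9982521185366051}
scene handle_grip 0.45 [352. 216.] 102 345 351 210 225 [520. -42. 118.]
scene handle_grip 0.21 [323. 181.] 1197 312 337 153 208 [ 634. -147.  118.]
scene diluent_bottle 0.89 [425. 218.] 1316 409 438 188 246 [ 385. -100.  118.]
scene diluent_bottle 0.61 [322. 286.] 1164 306 336 261 307 [480. 174. 118.]
scene sensor_carriage 0.92 [339. 272.] 682 321 355 252 292 [468. 130. 118.]
scene sensor_carriage 0.57 [323. 320.] 1833 295 345 296 345 [443. 246. 118.]
scene slide_unit 0.6 [342. 258.] 4234 287 368 206 355 [482.  91. 118.]
top handle_grip 0.57 [439. 231.] 340 424 445 220 240 [ 560. -233.  118.]
top handle_grip 0.5 [350. 249.] 28 344 349 244 249 [521. -54. 118.]
top diluent_bottle 0.78 [244. 268.] 693 229 261 253 279 [482. 156. 118.]
top diluent_bottle 0.56 [411. 306.] 743 395 427 292 320 [ 410. -176.  118.]
top sensor_carriage 0.84 [297. 255.] 1039 262 311 234 274 [509.  51. 118.]
top slide_unit 0.83 [312. 250.] 5829 219 380 215 292 [519.  20. 118.]
```

```bash
python3 - <<'E'
import cv2,numpy as np
a=cv2.imread("pics/scene.png");b=cv2.imread("pics/top.png")
a=cv2.resize(a[130:370,240:480],(400,400),interpolation=cv2.INTER_CUBIC)
b=cv2.resize(b[150:390,200:470][:, :],(400,356),interpolation=cv2.INTER_CUBIC)
b=cv2.copyMakeBorder(b,0,44,0,0,0)
cv2.imwrite("pics/both.png",np.hstack([a,b]))
E
```

```text
(no output)
```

View pics/both.png

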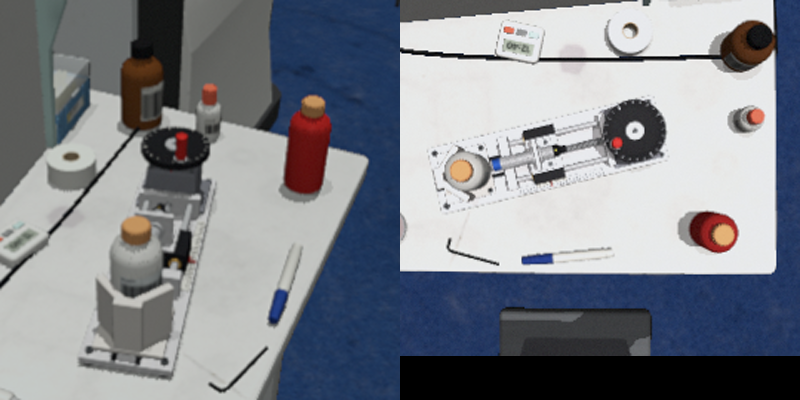

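View pics/top.png

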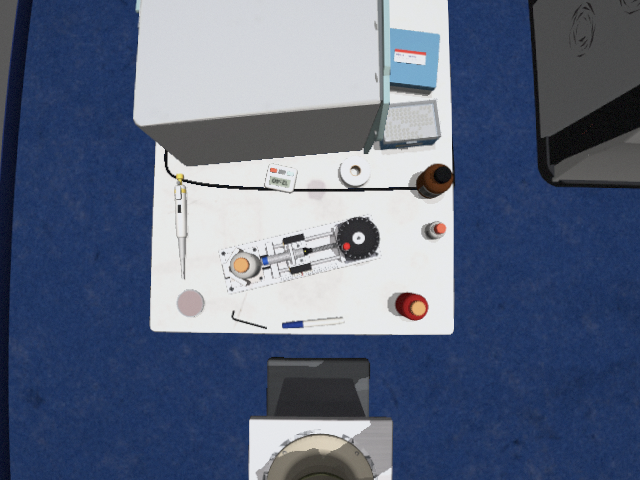

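The diluent bottle is the white one with the orange cap at top (241,265). The red bottle at top (411,306) is its look-alike. The crank handle is the red dot on the black wheel at top (347,246). It could be confused with the stain bottle's red cap at (440,229) or the cap at (411,306). Next I measure the handle and the wheel.

```bash
python3 - <<'E'
from h import *
st=bot.get_state()
Q=Ro.from_quat(st["eef_rot"]).as_matrix()
c=bot.camera("top")
hsv=cv2.cvtColor(c["img"],cv2.COLOR_RGB2HSV)
m=((hsv[...,0]<8)|(hsv[...,0]>172))&(hsv[...,1]>150)&(hsv[...,2]>80)
n,l,s,ce=cv2.connectedComponentsWithStats(m.astype(np.uint8))
for i in range(1,n):
    if s[i,4]>10: print(ce[i],s[i],atz(c,ce[i],120).round(1))
for t in ("handwheel","sensor_face","diluent_bottle","sensor_carriage","bottle_nest"):
    for r in bot.masks_of(c,t)[:2]: 
        ys,xs=np.nonzero(r["mask"]);print(t,round(r["score"],2),r["uv"],(xs.min(),xs.max(),ys.min(),ys.max()),atz(c,r["uv"],92.5).round(1))
print("wheel",atz(c,(358,238),92.5).round(1),"face z68",atz(c,(265,260),68).round(1),"cap",atz(c,(241,265),151).round(1))
tgt=np.array([490,-60,320.]);d=Q.T@(tgt-st["ee_pos"]);print("dp",d.round(1)); print(Q.round(3)); print(bot.camera("wrist")["hand_eye"])
E
```

```text
[409.65116279  51.46511628] [395  50  30   4  43] [ 935.3 -178.3  120. ]
[272.36363636 169.27272727] [271 168   5   4  11] [680.9 102.7 120. ]
[437.5952381 228.5952381] [434 224  10   9  42] [ 564.5 -230.6  120. ]
[346.1 245.9] [343 243   7   7  40] [528.  -46.6 120. ]
[412.37837838 306.003003  ] [402 294  26  26 333] [ 409.7 -179.4  120. ]
handwheel 0.68 [355.7, 237.0] (np.int64(337), np.int64(379), np.int64(217), np.int64(259)) [547.8 -68.   92.5]
handwheel 0.67 [236.2, 277.5] (np.int64(223), np.int64(264), np.int64(247), np.int64(287)) [462.4 175.3  92.5]
sensor_face 0.93 [292.6, 253.5] (np.int64(262), np.int64(312), np.int64(234), np.int64(274)) [512.7  60.7  92.5]
diluent_bottle 0.79 [245.5, 264.4] (np.int64(230), np.int64(260), np.int64(252), np.int64(278)) [489.4 156.7  92.5]
diluent_bottle 0.56 [412.6, 305.2] (np.int64(395), np.int64(427), np.int64(292), np.int64(319)) [ 409.5 -185.2   92.5]
sensor_carriage 0.81 [294.6, 255.9] (np.int64(263), np.int64(311), np.int64(233), np.int64(273)) [507.8  56.6  92.5]
bottle_nest 0.84 [229.5, 274.1] (np.int64(223), np.int64(263), np.int64(248), np.int64(286)) [469.2 189.2  92.5]
wheel [545.8 -72.7  92.5] face z68 [499.3 119.3  68. ] cap [487.4 157.6 151. ]
dp [ 431.6 -485.4 -101.4]
[[ 0.927  0.375 -0.   ]
 [ 0.375 -0.927  0.   ]
 [-0.    -0.    -1.   ]]
[[ 2.38653342e-04 -9.63782786e-01 -2.66688366e-01  7.36632769e+01]
 [ 9.99999799e-01  7.31813530e-05  6.30407572e-04 -1.17958152e+00]
 [-5.88059351e-04 -2.66688463e-01  9.63782609e-01 -1.66477499e+02]
 [ 0.00000000e+00  0.00000000e+00  0.00000000e+00  1.00000000e+00]]
```

>>> servo_tool(plan=[{"jaw": 0,"dp": [0.033,-0.033,-0.01],"twist": 0},{"jaw": 0,"dp": [0.033,-0.033,-0.01],"twist": 0},{"jaw": 0,"dp": [0.033,-0.033,-0.01],"twist": 0},{"jaw": 0,"dp": [0.033,-0.033,-0.01],"twist": 0},{"jaw": 0,"dp": [0.033,-0.035,-0.01],"twist": 0},{"jaw": 0,"dp": [0.033,-0.035,-0.01],"twist": 0},{"jaw": 0,"dp": [0.033,-0.035,-0.01],"twist": 0},{"jaw": 0,"dp": [0.033,-0.035,-0.01],"twist": 0},{"jaw": 0,"dp": [0.033,-0.035,-0.01],"twist": 0},{"jaw": 0,"dp": [0.033,-0.035,-0.01],"twist": 0},{"jaw": 0,"dp": [0.033,-0.035,-0.01],"twist": 0},{"jaw": 0,"dp": [0.033,-0.035,0],"twist": 0}])

```text
clock: 2.05
ee_pos: [485.5, -139.7, 330.3]
eef_rot: [0.982, 0.191, 0.001, 0.001]
contact_force: [-0.6, -0.1, -0.3]
opening: 1.0
finger_force: 0.0
```

>>> servo_tool(plan=[{"jaw": 0,"dp": [0.03,-0.036,0],"twist": 0},{"jaw": 0,"dp": [0.03,-0.036,0],"twist": 0},{"jaw": 0,"dp": [0.03,-0.036,0],"twist": 0},{"jaw": 0,"dp": [0.03,-0.036,0],"twist": 0},{"jaw": 0,"dp": [0,0,0],"twist": 0},{"jaw": 0,"dp": [0,0,0],"twist": 0}])

```text
clock: 2.65
ee_pos: [541.7, 38.1, 328.4]
eef_rot: [0.981, 0.192, -0.0, -0.0]
contact_force: [0.6, -0.9, -1.2]
opening: 1.001
finger_force: 0.0
```

```bash
python3 - <<'E'
from h import *
st=bot.get_state();print(st["clock"],st["ee_pos"],st["joint_pos"],st["contact_force"])
c=bot.camera("wrist");save(c,"w1")
hsv=cv2.cvtColor(c["img"],cv2.COLOR_RGB2HSV)
m=((hsv[...,0]<8)|(hsv[...,0]>172))&(hsv[...,1]>150)&(hsv[...,2]>80)
n,l,s,ce=cv2.connectedComponentsWithStats(m.astype(np.uint8))
for i in range(1,n):
    if s[i,4]>30: print(ce[i],s[i],atz(c,ce[i],120,st).round(1))
for t in ("handwheel","handle_grip","sensor_face","diluent_bottle"):
    for r in bot.masks_of(c,t)[:2]: 
        ys,xs=np.nonzero(r["mask"]);print(t,round(r["score"],2),r["uv"],(xs.min(),xs.max(),ys.min(),ys.max()),atz(c,r["uv"],92.5,st).round(1))
E
```

```text
2.65 [541.68392338  38.10065741 328.44150696] [ 0.01826949  0.2751873  -0.24820969  1.8696914   0.07902654  1.00652076
 -1.44669142] [ 0.55390721 -0.90834132 -1.18157573]
[314.67924528  29.78301887] [308  23  14  14 106] [681.3 102.1 120. ]
[395.54140127 251.92993631] [389 245  14  14 157] [527.3 -46.3 120. ]
[568.87543253 271.33910035] [558 262  22  19 289] [ 574.1 -214.5  120. ]
[449.36842105 399.94736842] [444 397  11   7  38] [ 394.8 -173.2  120. ]
handwheel 0.61 [422.1, 235.0] (np.int64(378), np.int64(461), np.int64(194), np.int64(275)) [548.7 -72.5  92.5]
handwheel 0.35 [546.6, 260.1] (np.int64(519), np.int64(579), np.int64(238), np.int64(280)) [ 573.6 -206.8   92.5]
handle_grip 0.7 [390.8, 246.8] (np.int64(385), np.int64(402), np.int64(237), np.int64(258)) [524.5 -47.6  92.5]
sensor_face 0.7 [293.8, 209.1] (np.int64(231), np.int64(328), np.int64(171), np.int64(245)) [523.6  62.2  92.5]
diluent_bottle 0.89 [438.0, 349.9] (np.int64(417), np.int64(478), np.int64(326), np.int64(413)) [ 433.5 -148.8   92.5]
diluent_bottle 0.85 [192.0, 204.9] (np.int64(156), np.int64(232), np.int64(172), np.int64(234)) [488.2 160.4  92.5]
```

View pics/w1.png

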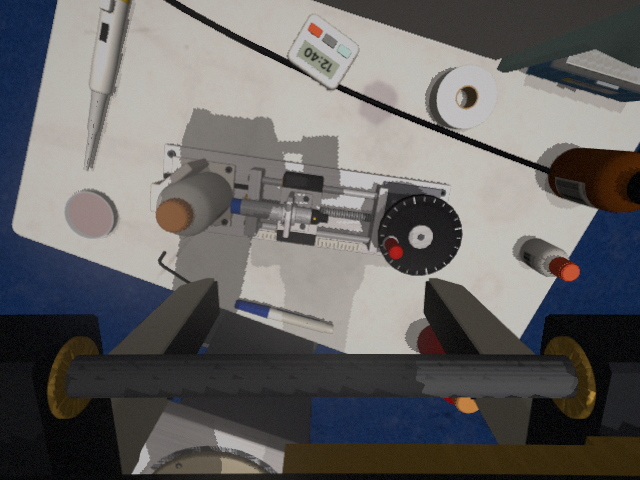

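The white orange-capped bottle is at left (173,215). The wheel hub is at (421,236) and the red handle top at (397,252). The stain cap at (568,271) and the red bottle at (460,403) are the look-alikes.

```bash
python3 - <<'E'
from h import *
st=bot.get_state();Q=Ro.from_quat(st["eef_rot"]).as_matrix()
w=bot.camera("wrist");t=bot.camera("top")
print("hub w",atz(w,(421,236.5),95,st).round(1),"bbox w",atz(w,(419.8,234.5),90,st).round(1),"hub t",atz(t,(358.5,238),95).round(1))
print("handle w",atz(w,(396.8,252.3),127.5,st).round(1),"t",atz(t,(346.1,245.9),124).round(1))
for c,n in((w,"w"),(t,"t")):
    hsv=cv2.cvtColor(c["img"],cv2.COLOR_RGB2HSV)
    for nm,m in (("blue",(abs(hsv[...,0].astype(int)-112)<14)&(hsv[...,1]>150)&(hsv[...,2]>60)),("orange",(abs(hsv[...,0].astype(int)-14)<5)&(hsv[...,1]>110)&(hsv[...,2]>120))):
        k,l,s,ce=cv2.connectedComponentsWithStats(m.astype(np.uint8))
        for i in range(1,k):
            b=s[i]
            if 8<b[4]<2500 and ((n=="w" and 140<ce[i][0]<260 and 150<ce[i][1]<260) or (n=="t" and 220<ce[i][0]<280 and 240<ce[i][1]<290)):
                z=76 if nm=="blue" else 151
                print(n,nm,b,ce[i].round(1),atz(c,ce[i],z,st).round(1),"L",atz(c,(b[0],ce[i][1]),z,st).round(1),"R",atz(c,(b[0]+b[2],ce[i][1]),z,st).round(1))
cv2.imwrite("pics/gap.png",np.hstack([cv2.resize(w["img"][170:250,150:250,::-1],(400,320),interpolation=2),cv2.resize(t["img"][240:290,222:284,::-1],(397,320),interpolation=2)]))
print("cmd to handle tcp z120", (Q.T@(np.array([527.5,-46.5,150])-st["ee_pos"])).round(1))
E
```

```text
hub w [546.5 -74.   95. ] bbox w [547.2 -73.6  90. ] hub t [545.6 -73.5  95. ]
handle w [528.5 -47.9 127.5] t [527.7 -46.4 124. ]
w orange [153 201  30  30 655] [167.8 215.6] [489.  161.5 151. ] L [484.2 173.5 151. ] R [494. 149. 151.]
t orange [234 258  10  14  85] [238.  265.6] [486.2 163.4 151. ] L [486.1 171.1 151. ] R [486.4 151.7 151. ]
cmd to handle tcp z120 [-43.6  70.9 178.7]
```

View pics/gap.png

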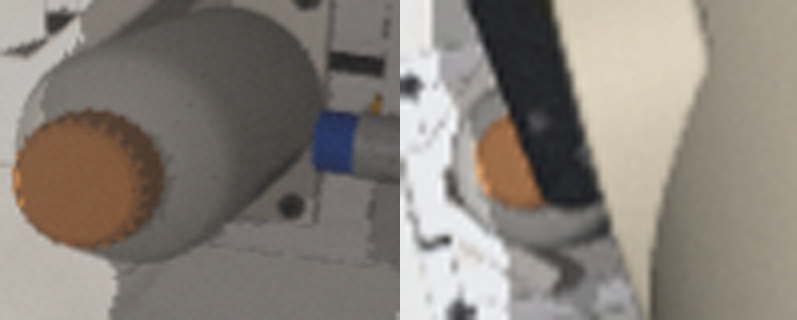

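```bash
python3 - <<'E'
from h import *
st=bot.get_state();w=bot.camera("wrist")
d=np.array([-58.3,233.7]);d/=np.hypot(*d)
for z in (68,77):
    for px in ((228.3,205),(238.8,205.5)):
        p=atz(w,px,z,st)[:2];print(z,px,p.round(1),"gap",((np.array([488.3,160.5])-p)@d-27).round(1))
E
```

```text
68 (228.3, 205) [496.  127.6] gap 6.8
68 (238.8, 205.5) [499.8 116.9] gap 18.1
77 (228.3, 205) [498.4 126.3] gap 8.6
77 (238.8, 205.5) [502.1 115.8] gap 19.7
```

>>> servo_tool(plan=[{"jaw": 170,"dp": [-0.011,0.018,0.0],"twist": 0},{"jaw": 170,"dp": [-0.022,0.035,0.02],"twist": 0},{"jaw": 170,"dp": [-0.011,0.018,0.04],"twist": 0},{"jaw": 170,"dp": [0,0,0.04],"twist": 0},{"jaw": 170,"dp": [0,0,0.04],"twist": 0},{"jaw": 170,"dp": [0,0,0.02],"twist": 0},{"jaw": 170,"dp": [0,0,0.0],"twist": 0},{"jaw": 170,"dp": [0,0,0],"twist": 0}])

```text
clock: 3.85
ee_pos: [527.8, -45.4, 169.0]
eef_rot: [0.982, 0.191, -0.0, -0.0]
contact_force: [-0.1, -0.7, -0.4]
opening: 0.363
finger_force: 0.0
```

```bash
python3 - <<'E'
from h import *
st=bot.get_state();print(st["clock"],st["ee_pos"],st["opening"])
c=bot.camera("wrist");save(c,"w2")
hsv=cv2.cvtColor(c["img"],cv2.COLOR_RGB2HSV)
m=((hsv[...,0]<8)|(hsv[...,0]>172))&(hsv[...,1]>150)&(hsv[...,2]>60)
n,l,s,ce=cv2.connectedComponentsWithStats(m.astype(np.uint8))
for i in range(1,n):
    if s[i,4]>50: print(ce[i],s[i],atz(c,ce[i],124,st).round(1))
E
```

```text
3.85 [527.80727462 -45.42655539 168.99644779] 0.36333633964762835
[323.16204691 257.98933902] [311 238  24  35 469] [530.7 -44.4 124. ]
[605.14960058 286.01960784] [ 580  267   52   40 1377] [ 575.3 -198.9  124. ]
```

View pics/w2.png

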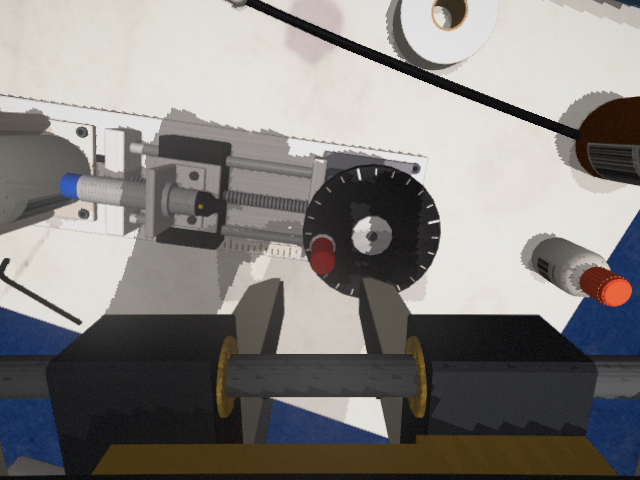

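The handle at (322,255) sits midway between the fingers, at column 322, and the fingers are clear of it. I go down and grip.

>>> servo_tool(plan=[{"jaw": 170,"dp": [0.001,0.0,0.03],"twist": 0},{"jaw": 170,"dp": [0,0,0.025],"twist": 0},{"jaw": 170,"dp": [0,0,0.013],"twist": 0},{"jaw": 170,"dp": [0,0,0],"twist": 0},{"jaw": 255,"dp": [0,0,0],"twist": 0},{"jaw": 255,"dp": [0,0,0],"twist": 0},{"jaw": 255,"dp": [0,0,0],"twist": 0},{"jaw": 255,"dp": [0,0,0],"twist": 0}])

```text
clock: 4.7
ee_pos: [529.4, -45.1, 101.7]
eef_rot: [0.982, 0.191, 0.001, 0.0]
contact_force: [0.3, -0.7, 6.6]
opening: 0.151
finger_force: 30.0
```

```bash
cat >> h.py <<'E'
def avg(n=8):
    F=[];P=[]
    for _ in range(n):
        bot.camera("top");s=bot.get_state();F.append(s["contact_force"]);P.append(s["ee_pos"])
    F=np.array(F);return s,F.mean(0),F.std(0),np.mean(P,0)
E
python3 - <<'E'
from h import *
s,F,sd,P=avg(6);print(s["clock"],F.round(2),sd.round(2),P.round(2),s["opening"],s["finger_force"],s["joint_pos"].round(2),s["ft_torque"])
E
```

```text
5.0 [ 0.28 -0.71  7.33] [0.59 0.44 0.7 ] [529.49 -45.02 101.65] 0.14800065426056866 30.00509798526764 [ 0.09  0.54 -0.16  2.14  0.18  0.47 -1.39] [-0.2064215  -0.1556004  -0.02491109]
```

```bash
cat >> h.py <<'E'
def rows(C,r,p0,dphi,n,st=None):
    Q=Ro.from_quat((st or bot.get_state())["eef_rot"]).as_matrix()
    a=p0+np.linspace(0,dphi,n+1);W=np.c_[C[0]+r*np.cos(a),C[1]+r*np.sin(a)]
    D=np.diff(W,axis=0);T=np.c_[D@Q[:2,0],D@Q[:2,1]]/1000
    print([[round(float(x),4),round(float(y),4)] for x,y in T])
def pol(C,P): v=P[:2]-np.array(C);return np.hypot(*v),np.arctan2(v[1],v[0])
def ft(C,P,F): # forward tangential resistance and radial
    r,a=pol(C,P);u=np.array([np.cos(a),np.sin(a)]);t=np.array([u[1],-u[0]]);return -F[:2]@t,F[:2]@u
E
python3 - <<'E'
from h import *
C=(545.8,-72.5);rows(C,32,2.108,-0.9,9)
E
```

```text
[[0.0032, -0.0003], [0.0032, -0.0], [0.0032, 0.0003], [0.0031, 0.0006], [0.0031, 0.0009], [0.0029, 0.0012], [0.0028, 0.0015], [0.0026, 0.0018], [0.0025, 0.0021]]
```

>>> servo_tool(plan=[{"jaw": 255,"dp": [0.0032,-0.0003,0],"twist": 0},{"jaw": 255,"dp": [0.0032,0,0],"twist": 0},{"jaw": 255,"dp": [0.0032,0.0003,0],"twist": 0},{"jaw": 255,"dp": [0.0031,0.0006,0],"twist": 0},{"jaw": 255,"dp": [0.0031,0.0009,0],"twist": 0},{"jaw": 255,"dp": [0.0029,0.0012,0],"twist": 0},{"jaw": 255,"dp": [0.0028,0.0015,0],"twist": 0},{"jaw": 255,"dp": [0.0026,0.0018,0],"twist": 0},{"jaw": 255,"dp": [0.0025,0.0021,0],"twist": 0},{"jaw": 255,"dp": [0,0,0],"twist": 0},{"jaw": 255,"dp": [0,0,0],"twist": 0}])

```text
clock: 6.1
ee_pos: [557.8, -41.2, 101.8]
eef_rot: [0.981, 0.192, 0.002, -0.0]
contact_force: [1.2, 3.8, 7.6]
opening: 0.147
finger_force: 30.0
```

```bash
python3 - <<'E'
from h import *
C=(545.8,-72.5)
s,F,sd,P=avg(8);print(s["clock"],F.round(2),P.round(2),s["opening"],s["finger_force"]);print(pol(C,P),ft(C,P,F))
w=bot.camera("wrist");save(w,"w3")
E
```

```text
6.5 [1.06 3.62 6.98] [557.71 -41.18 101.78] 0.1438328519069307 30.00039964914322
(np.float64(33.51038147174851), np.float64(1.2074575754650743)) (np.float64(0.2933316205400225), np.float64(3.7621893886908535))
```

View pics/w3.png

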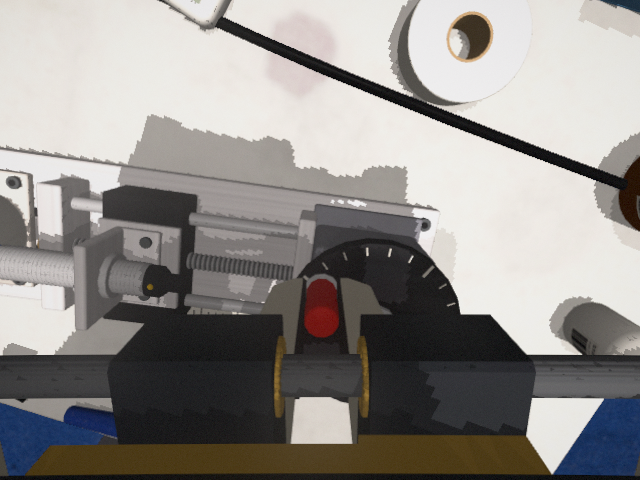

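```bash
cat >> h.py <<'E'
def plan(cmd,C,a0,a1,n,r=32):
    Q=Ro.from_euler("z",0).as_matrix();q=np.array([[.927,.375],[.375,-.927]]) # cols tool x,y (symmetric)
    p=np.array(cmd,float);out=[]
    for a in np.linspace(a0,a1,n+1)[1:]:
        w=np.array([C[0]+r*np.cos(a),C[1]+r*np.sin(a)]);t=(q@(w-p)/1000).round(4);out.append(t.tolist());p=p+q@t*1000
    print(out,"cmd end",p.round(2))
E
python3 - <<'E'
from h import *
C=(547.3,-71.6);plan((557.2,-42.6),C,1.241,0.241,11)
E
```

```text
[[0.003, 0.001], [0.0019, 0.0022], [0.0017, 0.0023], [0.0015, 0.0025], [0.0013, 0.0026], [0.001, 0.0028], [0.0008, 0.0028], [0.0005, 0.0028], [0.0002, 0.0029], [0.0, 0.003], [-0.0003, 0.0028]] cmd end [578.34 -63.93]
```

>>> servo_tool(plan=[{"jaw": 255,"dp": [0.003,0.001,0],"twist": 0},{"jaw": 255,"dp": [0.0019,0.0022,0],"twist": 0},{"jaw": 255,"dp": [0.0017,0.0023,0],"twist": 0},{"jaw": 255,"dp": [0.0015,0.0025,0],"twist": 0},{"jaw": 255,"dp": [0.0013,0.0026,0],"twist": 0},{"jaw": 255,"dp": [0.001,0.0028,0],"twist": 0},{"jaw": 255,"dp": [0.0008,0.0028,0],"twist": 0},{"jaw": 255,"dp": [0.0005,0.0028,0],"twist": 0},{"jaw": 255,"dp": [0.0002,0.0029,0],"twist": 0},{"jaw": 255,"dp": [0,0.003,0],"twist": 0},{"jaw": 255,"dp": [-0.0003,0.0028,0],"twist": 0}])

```text
clock: 7.65
ee_pos: [578.8, -63.4, 101.8]
eef_rot: [0.982, 0.191, 0.001, 0.0]
contact_force: [1.5, 0.3, 6.7]
opening: 0.147
finger_force: 30.0
```

```bash
python3 - <<'E'
from h import *
C=(547.3,-71.6)
s,F,sd,P=avg(8);print(s["clock"],F.round(2),P.round(2),s["opening"],s["finger_force"]);print(pol(C,P),ft(C,P,F))
w=bot.camera("wrist");save(w,"w4")
# track brown dot on the carriage nut between w3 and w4
a=cv2.imread("pics/w3.png");b=cv2.imread("pics/w4.png")
T=a[262:300,130:172];r=cv2.matchTemplate(b,T,cv2.TM_CCOEFF_NORMED);_,v,_,l=cv2.minMaxLoc(r);print(v,l)
st3=dict(s);st3["ee_pos"]=np.array([557.71,-41.18,101.78]);st3["eef_rot"]=[.9815,.1915,0.0015,0]
p3=atz(w,(151,281),68,st3);p4=atz(w,(l[0]+21,l[1]+19),68,s);print(p3,p4,p4-p3)
E
```

```text
8.05 [1.37 0.03 6.41] [578.82 -63.67 101.8 ] 0.1519951185556596 30.000171661376953
(np.float64(32.502674791159805), np.float64(0.24654625306392955)) (np.float64(-0.3090160581238451), np.float64(1.3361310959383292))
0.8925567269325256 (72, 281)
[517.35217676  42.25479537  68.        ] [516.14104262  45.86359518  68.        ] [-1.21113414  3.60879982  0.        ]
```

>>> servo_tool(plan=[{"jaw": 150,"dp": [0,0,0],"twist": 0},{"jaw": 150,"dp": [0,0,0],"twist": 0},{"jaw": 150,"dp": [0,0,-0.03],"twist": 0},{"jaw": 150,"dp": [0,0,-0.04],"twist": 0},{"jaw": 150,"dp": [0,-0.02,-0.03],"twist": 0},{"jaw": 150,"dp": [0.001,-0.045,0],"twist": 0},{"jaw": 150,"dp": [0.001,-0.045,0],"twist": 0},{"jaw": 150,"dp": [0.001,-0.045,0],"twist": 0},{"jaw": 150,"dp": [0,-0.01,0],"twist": 0},{"jaw": 150,"dp": [0,0,0],"twist": 0},{"jaw": 150,"dp": [0,0,0],"twist": 0}])

```text
clock: 9.2
ee_pos: [518.5, 89.2, 200.5]
eef_rot: [0.982, 0.191, -0.0, 0.0]
contact_force: [0.3, -0.0, -0.2]
opening: 0.414
finger_force: 0.0
```

```bash
python3 - <<'E'
from h import *
import pickle
st=bot.get_state();print(st["clock"],st["ee_pos"],st["opening"])
w=bot.camera("wrist");save(w,"w5");pickle.dump((w,st),open("w5.pkl","wb"))
E
```

```text
9.2 [518.46767322  89.16576535 200.48742838] 0.414105730776114
```

View pics/w5.png

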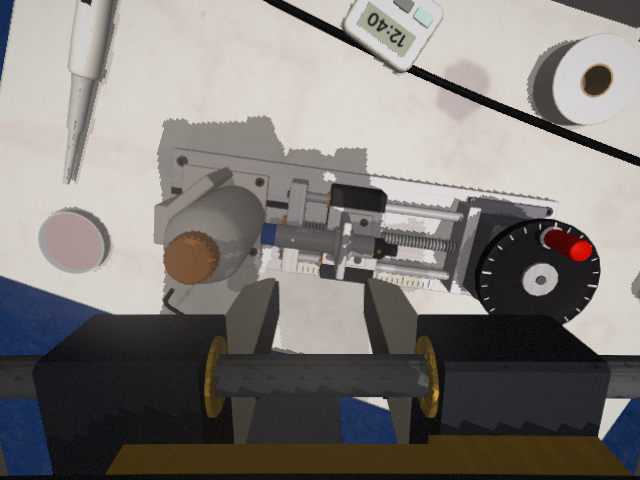

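The wheel and handle are at (540,280) and (581,250), the bottle cap at (191,258), and the blue face at (262..276,235) close to the bottle.

```bash
python3 - <<'E'
from h import *
import pickle
w,st=pickle.load(open("w5.pkl","rb"))
im=w["img"];hsv=cv2.cvtColor(im,cv2.COLOR_RGB2HSV)
def comp(m,box):
    x0,x1,y0,y1=box;k=np.zeros(m.shape,bool);k[y0:y1,x0:x1]=m[y0:y1,x0:x1];ys,xs=np.nonzero(k);return xs.min(),xs.max(),ys.min(),ys.max(),xs.mean(),ys.mean()
b=comp((hsv[...,1]>90)&(abs(hsv[...,0].astype(int)-112)<16),(250,285,215,255));print("blue",b)
for y in range(222,250,3): print(y,"".join("B" if hsv[y,x,1]>90 and abs(int(hsv[y,x,0])-112)<16 else "." for x in range(250,290)))
print("hub",atz(w,(540.5,280),95,st).round(1),"handle top",atz(w,(581,250),127.5,st).round(1))
cv2.imwrite("pics/g5.png",cv2.resize(im[180:300,150:310,::-1],(800,600),interpolation=2))
E
```

```text
blue (np.int64(261), np.int64(275), np.int64(223), np.int64(244), np.float64(267.9222222222222), np.float64(233.2888888888889))
222 ........................................
225 .............BBBBBBBBBBBBB..............
228 ............BBBBBBBBBBBBBB..............
231 ............BBBBBBBBBBBBB...............
234 ...........BBBBBBBBBBBBBB...............
237 ...........BBBBBBBBBBBBBB...............
240 ...........BBBBBBBBBBBBB................
243 ...............BBBBBBBBB................
246 ........................................
249 ........................................
hub [546.6 -71.   95. ] handle top [578.3 -61.5 127.5]
```

View pics/g5.png

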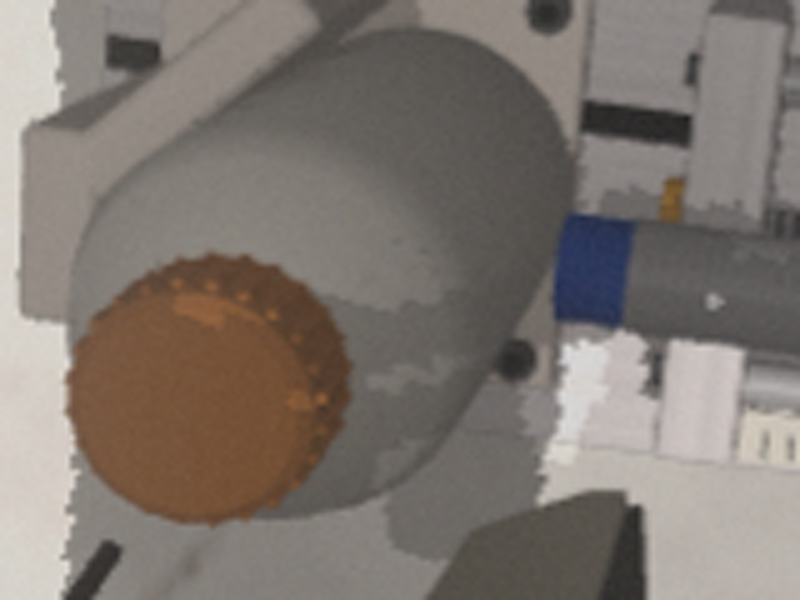

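```bash
python3 - <<'E'
from h import *
import pickle
w,st=pickle.load(open("w5.pkl","rb"))
B=atz(w,(188,261),151,st)[:2];H=atz(w,(540.5,280),95,st)[:2];d=(B-H)/np.hypot(*(B-H));print("bottle",B.round(1),"d",d.round(3),np.hypot(*(B-H)).round(1))
cam=ray(w,(300,200),st)[0];print("cam",cam.round(1))
f=240/np.tan(np.radians(w["fov_y"]/2));print("f",f)
for z in (68,73,76.5):
  for px in ((261.5,233),(276.4,234)):
    p=atz(w,px,z,st)[:2];print(z,px,p.round(1),"gap",((B-p)@d-27).round(2),"perp",((B-p)@[-d[1],d[0]]).round(2))
# project bottle silhouette: cylinder at B r27 z 20..117 and face rim at gaps
def proj(X):
    Q=Ro.from_quat(st["eef_rot"]).as_matrix();Hh=np.array(w["hand_eye"])
    t=Q.T@(X-st["ee_pos"]);c=Hh[:3,:3].T@(t-Hh[:3,3]);s=c[:2]/c[2];return f*s*(1+w["k1"]*(s@s))+[w["cx"],w["cy"]]
n=np.array([-d[1],d[0]])
for g in (0,2,4,6):
    L=[]
    for a in np.radians([0,45,90,135,180]):
        X=np.r_[B-d*(27+g)+n*8.5*np.cos(a),68+8.5*np.sin(a)];L.append(proj(X).round(1).tolist())
    print(g,L)
for z in (40,60,68,80,100,117):
    best=max((proj(np.r_[B+27*np.array([np.cos(a),np.sin(a)]),z]) for a in np.linspace(0,6.28,200)),key=lambda u:u[0]);print(z,best.round(1))
E
```

```text
bottle [489.3 160.7] d [-0.24   0.971] 238.7
cam [586.4 118.  366.9]
f 396.9454400089171
68 (261.5, 233) [495.5 130.9] gap 3.38 perp -1.17
68 (276.4, 234) [499.1 119.9] gap 14.94 perp -0.34
73 (261.5, 233) [497.  130.7] gap 3.95 perp 0.25
73 (276.4, 234) [500.5 119.8] gap 15.32 perp 1.07
76.5 (261.5, 233) [498.1 130.5] gap 4.35 perp 1.25
76.5 (276.4, 234) [501.5 119.8] gap 15.59 perp 2.06
0 [[256.2, 241.4], [255.3, 240.4], [255.6, 233.8], [256.9, 225.4], [258.4, 220.4]]
2 [[258.8, 241.7], [257.9, 240.8], [258.2, 234.1], [259.5, 225.7], [261.0, 220.8]]
4 [[261.3, 242.1], [260.5, 241.2], [260.9, 234.5], [262.1, 226.1], [263.6, 221.1]]
6 [[263.9, 242.4], [263.1, 241.5], [263.5, 234.9], [264.8, 226.5], [266.2, 221.5]]
40 [262.6 219.7]
60 [259.  225.3]
68 [257.5 227.8]
80 [255.  231.7]
100 [250.5 239. ]
117 [246.1 246. ]
```

>>> servo_tool(plan=[{"jaw": 150,"dp": [0,0.02,0],"twist": 0},{"jaw": 150,"dp": [0,0.045,0],"twist": 0},{"jaw": 150,"dp": [-0.001,0.045,0],"twist": 0},{"jaw": 150,"dp": [0,0.044,0],"twist": 0},{"jaw": 150,"dp": [0,0.01,0.02],"twist": 0},{"jaw": 150,"dp": [0,0,0.03],"twist": 0},{"jaw": 150,"dp": [0,0,0.03],"twist": 0},{"jaw": 150,"dp": [0,0,0.019],"twist": 0},{"jaw": 150,"dp": [0,0,0],"twist": 0},{"jaw": 255,"dp": [0,0,0],"twist": 0},{"jaw": 255,"dp": [0,0,0],"twist": 0},{"jaw": 255,"dp": [0,0,0],"twist": 0}])

```text
clock: 10.45
ee_pos: [579.5, -62.5, 102.8]
eef_rot: [0.982, 0.191, 0.001, 0.0]
contact_force: [0.4, -0.0, -0.6]
opening: 0.204
finger_force: 0.0
```

```bash
python3 - <<'E'
from h import *
C=(547.5,-71.5)
s,F,sd,P=avg(5);print(s["clock"],F.round(2),P.round(2),s["opening"],s["finger_force"]);r,a=pol(C,P);print(r,a,ft(C,P,F))
cmd=P[:2]-F[:2]/2.5
print(cmd);plan(cmd,C,a,a-0.8,9)
E
```

```text
10.7 [ 0.23 -0.18  3.19] [579.42 -62.16 102.57] 0.14925451791297262 30.001610219478607
33.26162856401775 0.28464738206478846 (np.float64(-0.24138618030837883), np.float64(0.16985544330055188))
[579.33088248 -62.08591167]
[[-0.0016, 0.0028], [-0.0007, 0.0028], [-0.0009, 0.0027], [-0.0011, 0.0026], [-0.0014, 0.0025], [-0.0015, 0.0023], [-0.0018, 0.0022], [-0.002, 0.0021], [-0.0021, 0.0019]] cmd end [575.4 -87.3]
```

```bash
python3 - <<'E'
from h import *
plan((579.33,-62.09),(548.6,-71.2),0.285,-0.515,9)
E
```

```text
[[-0.0005, 0.0029], [-0.0006, 0.0028], [-0.0009, 0.0027], [-0.0012, 0.0026], [-0.0013, 0.0025], [-0.0016, 0.0023], [-0.0018, 0.0023], [-0.002, 0.002], [-0.0021, 0.0019]] cmd end [576.46 -86.98]
```

>>> servo_tool(plan=[{"jaw": 255,"dp": [-0.0005,0.0029,0],"twist": 0},{"jaw": 255,"dp": [-0.0006,0.0028,0],"twist": 0},{"jaw": 255,"dp": [-0.0009,0.0027,0],"twist": 0},{"jaw": 255,"dp": [-0.0012,0.0026,0],"twist": 0},{"jaw": 255,"dp": [-0.0013,0.0025,0],"twist": 0},{"jaw": 255,"dp": [-0.0016,0.0023,0],"twist": 0},{"jaw": 255,"dp": [-0.0018,0.0023,0],"twist": 0},{"jaw": 255,"dp": [-0.002,0.002,0],"twist": 0},{"jaw": 255,"dp": [-0.0021,0.0019,0],"twist": 0},{"jaw": 255,"dp": [0,0,0],"twist": 0}])

```text
clock: 11.7
ee_pos: [576.5, -87.3, 102.4]
eef_rot: [0.982, 0.191, 0.001, 0.0]
contact_force: [0.5, -0.9, 6.9]
opening: 0.147
finger_force: 30.0
```

```bash
python3 - <<'E'
from h import *
C=(548.6,-71.2)
s,F,sd,P=avg(8);print(s["clock"],F.round(2),sd.round(2),P.round(2),s["opening"]);r,a=pol(C,P);print(r,a,ft(C,P,F),P[:2]-[576.46,-86.98])
plan((576.46,-86.98),C,-0.515,-0.775,13)
E
```

```text
12.1 [-0.06 -0.11  6.6 ] [0.47 0.45 0.49] [576.68 -87.02 102.4 ] 0.1474696191594019
32.22790082255479 -0.5131280158058871 (np.float64(-0.13035246938183953), np.float64(0.0007146516811458545)) [ 0.21737307 -0.04083162]
[[-0.0005, 0.0004], [-0.0005, 0.0004], [-0.0005, 0.0003], [-0.0006, 0.0004], [-0.0005, 0.0003], [-0.0005, 0.0004], [-0.0006, 0.0003], [-0.0005, 0.0003], [-0.0006, 0.0003], [-0.0006, 0.0003], [-0.0006, 0.0003], [-0.0005, 0.0003], [-0.0006, 0.0003]] cmd end [571.49 -93.63]
```

>>> servo_tool(plan=[{"jaw": 255,"dp": [-0.0005,0.0004,0],"twist": 0},{"jaw": 255,"dp": [-0.0005,0.0004,0],"twist": 0},{"jaw": 255,"dp": [-0.0005,0.0003,0],"twist": 0},{"jaw": 255,"dp": [-0.0006,0.0004,0],"twist": 0},{"jaw": 255,"dp": [-0.0005,0.0003,0],"twist": 0}])

```text
clock: 12.6
ee_pos: [575.1, -89.5, 102.4]
eef_rot: [0.982, 0.191, 0.001, 0.0]
contact_force: [0.4, 0.5, 6.6]
opening: 0.146
finger_force: 30.0
```

>>> servo_tool(plan=[{"jaw": 255,"dp": [-0.0005,0.0004,0],"twist": 0}])

```text
clock: 12.7
ee_pos: [574.7, -90.0, 102.4]
eef_rot: [0.982, 0.191, 0.001, 0.0]
contact_force: [0.8, -1.0, 6.6]
opening: 0.152
finger_force: 30.0
```

>>> servo_tool(plan=[{"jaw": 255,"dp": [-0.0006,0.0003,0],"twist": 0}])

```text
clock: 12.8
ee_pos: [574.4, -90.5, 102.4]
eef_rot: [0.982, 0.191, 0.001, 0.0]
contact_force: [0.9, 0.4, 7.4]
opening: 0.148
finger_force: 30.0
```

```bash
cat >> h.py <<'E'
def rep(cmd,C,n=5):
    s,F,sd,P=avg(n);r,a=pol(C,P);rc,ac=pol(C,np.array(cmd));print(s["clock"],"F",F.round(2),"tan,rad",np.round(ft(C,P,F),2),"ang",round(a,4),"cmd",round(ac,4),"lag mm",round((a-ac)*32,2))
E
python3 - <<'E'
from h import *
C=(548.6,-71.2);q=np.array([[.927,.375],[.375,-.927]])
cmd=np.array([576.46,-86.98])+q@np.array([-3.7,2.5]);print(cmd);rep(cmd,C)
E
```

```text
[573.9676 -90.685 ]
13.05 F [ 0.3  -0.    6.69] tan,rad [0.18 0.24] ang -0.6485 cmd -0.655 lag mm 0.21
```

>>> servo_tool(plan=[{"jaw": 255,"dp": [-0.0005,0.0003,0],"twist": 0}])

```text
clock: 13.15
ee_pos: [574.0, -91.0, 102.4]
eef_rot: [0.982, 0.191, 0.001, 0.0]
contact_force: [0.7, -0.2, 6.0]
opening: 0.151
finger_force: 30.0
```

>>> servo_tool(plan=[{"jaw": 255,"dp": [-0.0006,0.0003,0],"twist": 0}])

```text
clock: 13.25
ee_pos: [573.6, -91.5, 102.5]
eef_rot: [0.982, 0.191, 0.001, 0.0]
contact_force: [0.1, 0.4, 6.7]
opening: 0.15
finger_force: 30.0
```

>>> servo_tool(plan=[{"jaw": 255,"dp": [-0.0006,0.0003,0],"twist": 0}])

```text
clock: 13.35
ee_pos: [573.1, -92.0, 102.4]
eef_rot: [0.982, 0.191, 0.001, 0.0]
contact_force: [0.7, -0.1, 7.0]
opening: 0.146
finger_force: 30.0
```

```bash
python3 - <<'E'
from h import *
C=(548.6,-71.2);q=np.array([[.927,.375],[.375,-.927]])
cmd=np.array([573.968,-90.685])+q@np.array([-1.7,0.9]);print(cmd);rep(cmd,C,4);a=pol(C,cmd)[1];plan(cmd,C,a,a-.24,12)
E
```

```text
[572.7296 -92.1568]
13.55 F [ 0.31 -0.26  6.7 ] tan,rad [0.01 0.41] ang -0.7085 cmd -0.7151 lag mm 0.21
[[-0.0006, 0.0003], [-0.0005, 0.0003], [-0.0006, 0.0003], [-0.0006, 0.0002], [-0.0006, 0.0002], [-0.0006, 0.0003], [-0.0006, 0.0002], [-0.0006, 0.0002], [-0.0006, 0.0002], [-0.0006, 0.0002], [-0.0007, 0.0001], [-0.0006, 0.0002]] cmd end [567.07 -97.36]
```

>>> servo_tool(plan=[{"jaw": 255,"dp": [-0.0006,0.0003,0],"twist": 0}])

```text
clock: 13.65
ee_pos: [572.7, -92.5, 102.4]
eef_rot: [0.982, 0.191, 0.001, 0.0]
contact_force: [0.8, -0.3, 6.4]
opening: 0.151
finger_force: 30.0
```

>>> servo_tool(plan=[{"jaw": 255,"dp": [-0.0005,0.0003,0],"twist": 0}])

```text
clock: 13.75
ee_pos: [572.3, -93.0, 102.4]
eef_rot: [0.982, 0.191, 0.001, 0.0]
contact_force: [0.4, -0.2, 6.1]
opening: 0.148
finger_force: 30.0
```

>>> servo_tool(plan=[{"jaw": 255,"dp": [-0.0006,0.0003,0],"twist": 0}])

```text
clock: 13.85
ee_pos: [571.8, -93.5, 102.4]
eef_rot: [0.982, 0.191, 0.001, 0.0]
contact_force: [-0.5, 0.4, 6.2]
opening: 0.149
finger_force: 30.0
```

```bash
python3 - <<'E'
from h import *
C=(548.6,-71.2);q=np.array([[.927,.375],[.375,-.927]])
cmd=np.array([572.73,-92.157])+q@np.array([-1.7,0.9]);print(cmd);rep(cmd,C,4)
E
```

```text
[571.4916 -93.6288]
14.05 F [ 0.68 -0.06  6.59] tan,rad [0.43 0.53] ang -0.7679 cmd -0.7752 lag mm 0.23
```

>>> servo_tool(plan=[{"jaw": 255,"dp": [-0.0006,0.0002,0],"twist": 0}])

```text
clock: 14.15
ee_pos: [571.4, -93.9, 102.4]
eef_rot: [0.982, 0.191, 0.001, 0.0]
contact_force: [1.0, 0.8, 6.4]
opening: 0.144
finger_force: 30.0
```

>>> servo_tool(plan=[{"jaw": 255,"dp": [-0.0006,0.0002,0],"twist": 0}])

```text
clock: 14.25
ee_pos: [571.0, -94.3, 102.4]
eef_rot: [0.982, 0.191, 0.001, 0.0]
contact_force: [0.7, -0.5, 5.9]
opening: 0.146
finger_force: 30.0
```

>>> servo_tool(plan=[{"jaw": 255,"dp": [-0.0006,0.0003,0],"twist": 0}])

```text
clock: 14.35
ee_pos: [570.5, -94.8, 102.4]
eef_rot: [0.982, 0.191, 0.001, 0.0]
contact_force: [0.6, 0.6, 6.6]
opening: 0.144
finger_force: 30.0
```

```bash
python3 - <<'E'
from h import *
C=(548.6,-71.2);q=np.array([[.927,.375],[.375,-.927]])
cmd=np.array([571.492,-93.629])+q@np.array([-1.8,0.7]);print(cmd);rep(cmd,C,4)
E
```

```text
[570.0859 -94.9529]
14.55 F [ 0.58 -0.27  7.14] tan,rad [0.25 0.59] ang -0.8281 cmd -0.8355 lag mm 0.24
```

>>> servo_tool(plan=[{"jaw": 255,"dp": [-0.0006,0.0002,0],"twist": 0}])

```text
clock: 14.65
ee_pos: [570.1, -95.2, 102.4]
eef_rot: [0.982, 0.191, 0.001, 0.0]
contact_force: [1.3, -0.1, 7.2]
opening: 0.152
finger_force: 30.0
```

>>> servo_tool(plan=[{"jaw": 255,"dp": [-0.0006,0.0002,0],"twist": 0}])

```text
clock: 14.75
ee_pos: [569.6, -95.7, 102.4]
eef_rot: [0.982, 0.191, 0.001, 0.0]
contact_force: [0.0, -0.2, 6.3]
opening: 0.146
finger_force: 30.0
```

>>> servo_tool(plan=[{"jaw": 255,"dp": [-0.0006,0.0002,0],"twist": 0}])

```text
clock: 14.85
ee_pos: [569.1, -96.1, 102.4]
eef_rot: [0.982, 0.191, 0.001, 0.0]
contact_force: [0.7, 0.7, 6.5]
opening: 0.15
finger_force: 30.0
```

```bash
python3 - <<'E'
from h import *
C=(548.6,-71.2);q=np.array([[.927,.375],[.375,-.927]])
cmd=np.array([570.086,-94.953])+q@np.array([-1.8,0.6]);print(cmd);rep(cmd,C,4);a=pol(C,cmd)[1];plan(cmd,C,a,a-.24,12)
E
```

```text
[568.6424 -96.1842]
15.05 F [ 0.43 -0.27  6.79] tan,rad [0.16 0.48] ang -0.8871 cmd -0.8947 lag mm 0.24
[[-0.0006, 0.0001], [-0.0006, 0.0002], [-0.0007, 0.0002], [-0.0006, 0.0001], [-0.0006, 0.0001], [-0.0006, 0.0002], [-0.0007, 0.0001], [-0.0006, 0.0], [-0.0006, 0.0001], [-0.0007, 0.0001], [-0.0006, 0.0], [-0.0007, 0.0001]] cmd end [ 562.08 -100.24]
```

>>> servo_tool(plan=[{"jaw": 255,"dp": [-0.0006,0.0001,0],"twist": 0}])

```text
clock: 15.15
ee_pos: [568.6, -96.4, 102.4]
eef_rot: [0.982, 0.191, 0.001, 0.0]
contact_force: [-0.0, 0.0, 7.0]
opening: 0.144
finger_force: 30.0
```

>>> servo_tool(plan=[{"jaw": 255,"dp": [-0.0006,0.0002,0],"twist": 0}])

```text
clock: 15.25
ee_pos: [568.1, -96.8, 102.4]
eef_rot: [0.982, 0.191, 0.001, 0.0]
contact_force: [0.7, -0.6, 6.3]
opening: 0.147
finger_force: 30.0
```

>>> servo_tool(plan=[{"jaw": 255,"dp": [-0.0007,0.0002,0],"twist": 0}])

```text
clock: 15.35
ee_pos: [567.5, -97.3, 102.4]
eef_rot: [0.982, 0.191, 0.001, 0.0]
contact_force: [0.7, 0.5, 6.0]
opening: 0.147
finger_force: 30.0
```

```bash
python3 - <<'E'
from h import *
C=(548.6,-71.2);q=np.array([[.927,.375],[.375,-.927]])
cmd=np.array([568.642,-96.184])+q@np.array([-1.9,0.5]);print(cmd);rep(cmd,C,4)
E
```

```text
[567.0682 -97.36  ]
15.55 F [-0.25  0.3   6.95] tan,rad [-0.03 -0.39] ang -0.9483 cmd -0.9561 lag mm 0.25
```

>>> servo_tool(plan=[{"jaw": 255,"dp": [-0.0006,0.0001,0],"twist": 0}])

```text
clock: 15.65
ee_pos: [567.0, -97.6, 102.4]
eef_rot: [0.982, 0.191, 0.001, 0.0]
contact_force: [0.7, 0.4, 7.2]
opening: 0.146
finger_force: 30.0
```

>>> servo_tool(plan=[{"jaw": 255,"dp": [-0.0006,0.0001,0],"twist": 0}])

```text
clock: 15.75
ee_pos: [566.5, -98.0, 102.4]
eef_rot: [0.982, 0.191, 0.001, 0.0]
contact_force: [0.6, 0.5, 6.4]
opening: 0.151
finger_force: 30.0
```

>>> servo_tool(plan=[{"jaw": 255,"dp": [-0.0006,0.0002,0],"twist": 0}])

```text
clock: 15.85
ee_pos: [566.0, -98.3, 102.4]
eef_rot: [0.982, 0.191, 0.001, 0.0]
contact_force: [0.8, 0.9, 6.2]
opening: 0.149
finger_force: 30.0
```

```bash
python3 - <<'E'
from h import *
C=(548.6,-71.2);q=np.array([[.927,.375],[.375,-.927]])
cmd=np.array([567.068,-97.36])+q@np.array([-1.8,0.4]);print(cmd);rep(cmd,C,4)
E
```

```text
[565.5494 -98.4058]
16.05 F [0.59 0.02 7.03] tan,rad [0.51 0.3 ] ang -1.0045 cmd -1.0136 lag mm 0.29
```

>>> servo_tool(plan=[{"jaw": 255,"dp": [-0.0006,0.0001,0],"twist": 0}])

```text
clock: 16.15
ee_pos: [565.5, -98.6, 102.4]
eef_rot: [0.982, 0.191, 0.001, 0.0]
contact_force: [0.6, -0.0, 5.6]
opening: 0.149
finger_force: 30.0
```

>>> servo_tool(plan=[{"jaw": 255,"dp": [-0.0006,0.0001,0],"twist": 0}])

```text
clock: 16.25
ee_pos: [565.0, -98.9, 102.4]
eef_rot: [0.982, 0.191, 0.001, 0.0]
contact_force: [0.9, -0.1, 6.6]
opening: 0.147
finger_force: 30.0
```

```bash
python3 - <<'E'
from h import *
C=(548.6,-71.2);q=np.array([[.927,.375],[.375,-.927]])
cmd=np.array([565.549,-98.406])+q@np.array([-1.2,0.2]);print(cmd);rep(cmd,C,6)
E
```

```text
[564.5116 -99.0414]
16.55 F [ 0.43 -0.09  6.8 ] tan,rad [0.32 0.3 ] ang -1.0415 cmd -1.0516 lag mm 0.32
```

>>> servo_tool(plan=[{"jaw": 255,"dp": [-0.0006,0.0001,0],"twist": 0}])

```text
clock: 16.65
ee_pos: [564.5, -99.2, 102.4]
eef_rot: [0.982, 0.191, 0.001, 0.0]
contact_force: [1.1, 0.3, 6.5]
opening: 0.146
finger_force: 30.0
```

>>> servo_tool(plan=[{"jaw": 255,"dp": [-0.0006,0,0],"twist": 0}])

```text
clock: 16.75
ee_pos: [564.0, -99.5, 102.5]
eef_rot: [0.982, 0.191, 0.001, 0.0]
contact_force: [0.6, -0.2, 7.7]
opening: 0.149
finger_force: 30.0
```

```bash
python3 - <<'E'
from h import *
C=(548.6,-71.2);q=np.array([[.927,.375],[.375,-.927]])
cmd=np.array([564.512,-99.041])+q@np.array([-1.2,0.1]);print(cmd);rep(cmd,C,8)
E
```

```text
[563.4371 -99.5837]
17.15 F [ 0.69 -0.13  6.39] tan,rad [0.55 0.44] ang -1.0762 cmd -1.0891 lag mm 0.41
```

>>> servo_tool(plan=[{"jaw": 255,"dp": [-0.0006,0.0001,0],"twist": 0}])

```text
clock: 17.25
ee_pos: [563.5, -99.7, 102.4]
eef_rot: [0.982, 0.191, 0.001, 0.0]
contact_force: [0.6, 0.4, 7.2]
opening: 0.148
finger_force: 30.0
```

>>> servo_tool(plan=[{"jaw": 255,"dp": [-0.0006,0,0],"twist": 0}])

```text
clock: 17.35
ee_pos: [563.0, -100.0, 102.4]
eef_rot: [0.982, 0.191, 0.001, 0.0]
contact_force: [0.9, 0.3, 6.4]
opening: 0.151
finger_force: 30.0
```

```bash
python3 - <<'E'
from h import *
C=(548.6,-71.2);q=np.array([[.927,.375],[.375,-.927]])
cmd=np.array([563.437,-99.584])+q@np.array([-1.2,0.1]);print(cmd);rep(cmd,C,8)
E
```

```text
[ 562.3621 -100.1267]
17.75 F [0.89 0.09 6.39] tan,rad [0.84 0.31] ang -1.1083 cmd -1.1267 lag mm 0.59
```

>>> servo_tool(plan=[{"jaw": 255,"dp": [-0.0006,0,0],"twist": 0}])

```text
clock: 17.85
ee_pos: [562.6, -100.2, 102.4]
eef_rot: [0.982, 0.191, 0.001, 0.0]
contact_force: [2.6, -0.2, 6.2]
opening: 0.151
finger_force: 30.0
```

```bash
python3 - <<'E'
from h import *
C=(548.6,-71.2);q=np.array([[.927,.375],[.375,-.927]])
cmd=np.array([562.362,-100.127])+q@np.array([-.6,0.]);print(cmd);rep(cmd,C,10)
E
```

```text
[ 561.8058 -100.352 ]
18.35 F [1.37 0.05 6.56] tan,rad [1.26 0.54] ang -1.1232 cmd -1.1455 lag mm 0.71
```

```bash
python3 - <<'E'
from h import *
C=(548.6,-71.2);plan((561.81,-100.35),C,-1.145,2.75,36)
E
```

```text
[[0.0035, -0.0003], [0.0033, -0.0007], [0.0033, -0.0011], [0.0032, -0.0014], [0.003, -0.0018], [0.0028, -0.002], [0.0025, -0.0024], [0.0023, -0.0026], [0.002, -0.0028], [0.0016, -0.003], [0.0014, -0.0032], [0.0009, -0.0033], [0.0006, -0.0035], [0.0003, -0.0034], [-0.0002, -0.0035], [-0.0005, -0.0034], [-0.0008, -0.0033], [-0.0013, -0.0033], [-0.0015, -0.0031], [-0.0019, -0.0028], [-0.0022, -0.0027], [-0.0025, -0.0024], [-0.0027, -0.0022], [-0.003, -0.0018], [-0.0031, -0.0015], [-0.0033, -0.0012], [-0.0033, -0.0008], [-0.0035, -0.0004], [-0.0034, -0.0001], [-0.0035, 0.0004], [-0.0033, 0.0006], [-0.0033, 0.0011], [-0.0032, 0.0014], [-0.003, 0.0017], [-0.0028, 0.0021], [-0.0026, 0.0023]] cmd end [518.98 -59.  ]
```

Contact is clear: the tangential force went from 0.2 N to 1.26 N and the lag is growing. The zero is at about −1.08 rad. Now I wind back.

>>> servo_tool(plan=[{"jaw": 255,"dp": [0.0035,-0.0003,0],"twist": 0},{"jaw": 255,"dp": [0.0033,-0.0007,0],"twist": 0},{"jaw": 255,"dp": [0.0033,-0.0011,0],"twist": 0},{"jaw": 255,"dp": [0.0032,-0.0014,0],"twist": 0},{"jaw": 255,"dp": [0.003,-0.0018,0],"twist": 0},{"jaw": 255,"dp": [0.0028,-0.002,0],"twist": 0},{"jaw": 255,"dp": [0.0025,-0.0024,0],"twist": 0},{"jaw": 255,"dp": [0.0023,-0.0026,0],"twist": 0},{"jaw": 255,"dp": [0.002,-0.0028,0],"twist": 0},{"jaw": 255,"dp": [0.0016,-0.003,0],"twist": 0},{"jaw": 255,"dp": [0.0014,-0.0032,0],"twist": 0},{"jaw": 255,"dp": [0.0009,-0.0033,0],"twist": 0}])

```text
clock: 19.55
ee_pos: [580.5, -66.3, 102.4]
eef_rot: [0.982, 0.191, 0.001, 0.0]
contact_force: [1.0, 0.2, 7.0]
opening: 0.149
finger_force: 30.0
```

>>> servo_tool(plan=[{"jaw": 255,"dp": [0.0006,-0.0035,0],"twist": 0},{"jaw": 255,"dp": [0.0003,-0.0034,0],"twist": 0},{"jaw": 255,"dp": [-0.0002,-0.0035,0],"twist": 0},{"jaw": 255,"dp": [-0.0005,-0.0034,0],"twist": 0},{"jaw": 255,"dp": [-0.0008,-0.0033,0],"twist": 0},{"jaw": 255,"dp": [-0.0013,-0.0033,0],"twist": 0},{"jaw": 255,"dp": [-0.0015,-0.0031,0],"twist": 0},{"jaw": 255,"dp": [-0.0019,-0.0028,0],"twist": 0},{"jaw": 255,"dp": [-0.0022,-0.0027,0],"twist": 0},{"jaw": 255,"dp": [-0.0025,-0.0024,0],"twist": 0},{"jaw": 255,"dp": [-0.0027,-0.0022,0],"twist": 0},{"jaw": 255,"dp": [-0.003,-0.0018,0],"twist": 0}])

```text
clock: 20.75
ee_pos: [552.6, -39.3, 102.4]
eef_rot: [0.982, 0.191, 0.001, 0.0]
contact_force: [0.2, 0.2, 6.4]
opening: 0.147
finger_force: 30.0
```

```bash
python3 - <<'E'
from h import *
C=(548.6,-71.2);rep(C+32*np.array([np.cos(1.4517),np.sin(1.4517)]),C,5);s=bot.get_state();print(s["ee_pos"],s["opening"],s["joint_pos"].round(2))
w=bot.camera("wrist");save(w,"w6")
E
```

```text
21.0 F [-0.16  0.21  6.72] tan,rad [0.19 0.19] ang 1.4558 cmd 1.4517 lag mm 0.13
[552.52983456 -39.31593882 102.39266162] 0.14757721086015316 [ 0.08  0.56 -0.16  2.09  0.18  0.5  -1.4 ]
```

Circle fits well. Continue back.

>>> servo_tool(plan=[{"jaw": 255,"dp": [-0.0031,-0.0015,0],"twist": 0},{"jaw": 255,"dp": [-0.0033,-0.0012,0],"twist": 0},{"jaw": 255,"dp": [-0.0033,-0.0008,0],"twist": 0},{"jaw": 255,"dp": [-0.0035,-0.0004,0],"twist": 0},{"jaw": 255,"dp": [-0.0034,-0.0001,0],"twist": 0},{"jaw": 255,"dp": [-0.0035,0.0004,0],"twist": 0},{"jaw": 255,"dp": [-0.0033,0.0006,0],"twist": 0},{"jaw": 255,"dp": [-0.0033,0.0011,0],"twist": 0},{"jaw": 255,"dp": [-0.0032,0.0014,0],"twist": 0},{"jaw": 255,"dp": [-0.003,0.0017,0],"twist": 0},{"jaw": 255,"dp": [-0.0028,0.0021,0],"twist": 0},{"jaw": 255,"dp": [-0.0026,0.0023,0],"twist": 0}])

```text
clock: 22.25
ee_pos: [519.0, -58.8, 102.4]
eef_rot: [0.982, 0.191, 0.001, 0.0]
contact_force: [-0.5, 1.0, 7.5]
opening: 0.153
finger_force: 30.0
```

>>> servo_tool(plan=[{"jaw": 255,"dp": [0,0,0],"twist": 0},{"jaw": 255,"dp": [0,0,0],"twist": 0},{"jaw": 255,"dp": [0,0,0],"twist": 0}])

```text
clock: 22.55
ee_pos: [518.9, -58.9, 102.3]
eef_rot: [0.982, 0.191, 0.001, 0.0]
contact_force: [-1.0, 0.2, 9.0]
opening: 0.146
finger_force: 30.0
```

```bash
python3 - <<'E'
from h import *
C=(548.6,-71.2);rep((518.98,-59.),C,5)
w=bot.camera("wrist");save(w,"w7")
plan((518.98,-59.),C,2.752,0.49,22)
E
```

```text
22.8 F [-0.28 -0.04  8.1 ] tan,rad [0.14 0.24] ang 2.7484 cmd 2.7509 lag mm -0.08
[[0.0024, -0.0022], [0.0026, -0.002], [0.0029, -0.0016], [0.0029, -0.0014], [0.0032, -0.0011], [0.0032, -0.0008], [0.0032, -0.0004], [0.0033, -0.0001], [0.0033, 0.0003], [0.0032, 0.0006], [0.0032, 0.0009], [0.003, 0.0012], [0.0029, 0.0016], [0.0028, 0.0018], [0.0025, 0.0021], [0.0023, 0.0024], [0.002, 0.0025], [0.0018, 0.0028], [0.0015, 0.0029], [0.0011, 0.0031], [0.0009, 0.0032], [0.0005, 0.0032]] cmd end [576.81 -56.1 ]
```

>>> servo_tool(plan=[{"jaw": 255,"dp": [0.0024,-0.0022,0],"twist": 0},{"jaw": 255,"dp": [0.0026,-0.002,0],"twist": 0},{"jaw": 255,"dp": [0.0029,-0.0016,0],"twist": 0},{"jaw": 255,"dp": [0.0029,-0.0014,0],"twist": 0},{"jaw": 255,"dp": [0.0032,-0.0011,0],"twist": 0},{"jaw": 255,"dp": [0.0032,-0.0008,0],"twist": 0},{"jaw": 255,"dp": [0.0032,-0.0004,0],"twist": 0},{"jaw": 255,"dp": [0.0033,-0.0001,0],"twist": 0},{"jaw": 255,"dp": [0.0033,0.0003,0],"twist": 0},{"jaw": 255,"dp": [0.0032,0.0006,0],"twist": 0},{"jaw": 255,"dp": [0.0032,0.0009,0],"twist": 0},{"jaw": 255,"dp": [0.003,0.0012,0],"twist": 0}])

```text
clock: 24.05
ee_pos: [550.4, -39.1, 102.3]
eef_rot: [0.982, 0.191, 0.001, 0.0]
contact_force: [-0.7, -0.5, 7.3]
opening: 0.148
finger_force: 30.0
```

>>> servo_tool(plan=[{"jaw": 255,"dp": [0.0029,0.0016,0],"twist": 0},{"jaw": 255,"dp": [0.0028,0.0018,0],"twist": 0},{"jaw": 255,"dp": [0.0025,0.0021,0],"twist": 0},{"jaw": 255,"dp": [0.0023,0.0024,0],"twist": 0},{"jaw": 255,"dp": [0.002,0.0025,0],"twist": 0},{"jaw": 255,"dp": [0.0018,0.0028,0],"twist": 0},{"jaw": 255,"dp": [0.0015,0.0029,0],"twist": 0},{"jaw": 255,"dp": [0.0011,0.0031,0],"twist": 0},{"jaw": 255,"dp": [0.0009,0.0032,0],"twist": 0}])

```text
clock: 24.95
ee_pos: [575.3, -53.2, 102.4]
eef_rot: [0.982, 0.191, 0.001, 0.0]
contact_force: [-0.5, 0.5, 8.0]
opening: 0.146
finger_force: 30.0
```

>>> servo_tool(plan=[{"jaw": 255,"dp": [0.0005,0.0032,0],"twist": 0},{"jaw": 255,"dp": [0,0,0],"twist": 0},{"jaw": 255,"dp": [0,0,0],"twist": 0}])

```text
clock: 25.25
ee_pos: [577.0, -56.1, 102.4]
eef_rot: [0.982, 0.191, 0.001, 0.0]
contact_force: [0.2, -0.0, 6.8]
opening: 0.15
finger_force: 30.0
```

```bash
python3 - <<'E'
from h import *
C=(548.6,-71.2);rep((576.81,-56.1),C,6);w=bot.camera("wrist");save(w,"w8")
E
```

```text
25.55 F [ 0.33 -0.27  6.64] tan,rad [-0.39  0.16] ang 0.4903 cmd 0.4915 lag mm -0.04
```

>>> servo_tool(plan=[{"jaw": 150,"dp": [0,0,0],"twist": 0},{"jaw": 150,"dp": [0,0,0],"twist": 0},{"jaw": 150,"dp": [0,0,0],"twist": 0},{"jaw": 150,"dp": [0,0,-0.03],"twist": 0},{"jaw": 150,"dp": [0,0,-0.04],"twist": 0},{"jaw": 150,"dp": [0,-0.016,-0.028],"twist": 0},{"jaw": 150,"dp": [0,-0.045,0],"twist": 0},{"jaw": 150,"dp": [0,-0.045,0],"twist": 0},{"jaw": 150,"dp": [0,-0.04,0],"twist": 0},{"jaw": 150,"dp": [0,-0.01,0],"twist": 0},{"jaw": 150,"dp": [0,0,0],"twist": 0},{"jaw": 150,"dp": [0,0,0],"twist": 0}])

```text
clock: 26.8
ee_pos: [518.1, 87.4, 199.5]
eef_rot: [0.982, 0.191, -0.0, 0.0]
contact_force: [0.4, -0.9, 0.0]
opening: 0.41
finger_force: 0.0
```

```bash
python3 - <<'E'
from h import *
import pickle
st=bot.get_state();print(st["clock"],st["ee_pos"])
w=bot.camera("wrist");save(w,"w9")
im=w["img"];hsv=cv2.cvtColor(im,cv2.COLOR_RGB2HSV)
for y in range(222,250,3): print(y,"".join("B" if hsv[y,x,1]>90 and abs(int(hsv[y,x,0])-112)<16 else "." for x in range(245,290)))
C=np.array((547.5,-71.3))
m=((hsv[...,0]<8)|(hsv[...,0]>172))&(hsv[...,1]>150)&(hsv[...,2]>60)
n,l,s,ce=cv2.connectedComponentsWithStats(m.astype(np.uint8))
for i in range(1,n):
    if s[i,4]>50 and ce[i][0]>450: print(ce[i],s[i])
# bottle cap shift vs w5
a=cv2.imread("pics/w5.png");b=cv2.imread("pics/w9.png")
for nm,(x,y,ww,hh) in dict(cap=(160,228,60,58),hub=(520,262,40,36),nut=(372,236,28,26),bolt=(170,150,22,22)).items():
    r=cv2.matchTemplate(b,a[y:y+hh,x:x+ww],cv2.TM_CCOEFF_NORMED);_,v,_,q=cv2.minMaxLoc(r);print(nm,round(v,2),q[0]-x,q[1]-y)
cv2.imwrite("pics/g9.png",cv2.resize(b[150:330,150:630],(800,300),interpolation=2))
E
```

```text
26.8 [518.14024123  87.41419299 199.49316445]
222 ..................BBB........................
225 ................BBBBBBBBBBBBBB...............
228 ................BBBBBBBBBBBBBB...............
231 ...............BBBBBBBBBBBBBB................
234 ...............BBBBBBBBBBBBBB................
237 ...............BBBBBBBBBBBBB.................
240 ...............BBBBBBBBBBBBB.................
243 ......................BBBBBB.................
246 .............................................
249 .............................................
[556.02219756 243.71587125] [532 228  47  32 901]
cap 0.97 -4 -1
hub 0.98 -1 -1
nut 0.96 -1 -1
bolt 0.99 -2 -1
```

View pics/g9.png

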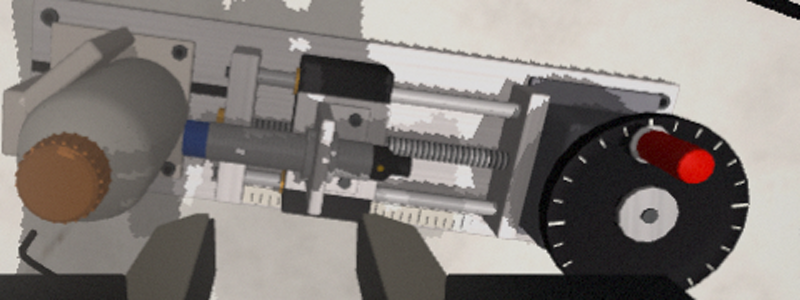

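The handle is released and the gripper is clear. The sensor stands off the bottle with the blue face at (185,140) in the crop, and the bottle is upright in its nest. The wheel is where I left it. Handing in.

```bash
python3 -c "
from rig import bot
print(bot.hand_in())"
```

```text
the job is handed in; nothing more can be done
None
```

I set the sensor to a gap of about 5 mm and handed the job in at about 27 s. It touched the bottle at roughly 9–10 N, estimated from the crank force; I then wound back to about 10 mm, came forward again with the play taken up, and let go. The gap is worked out from the crank angle and roughly agrees with the camera; the hand-in returned no verdict.

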